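# Right the upturned tool pot and clear the heel offcuts under it

### The arm

A 6-joint arm with a two-finger parallel gripper is mounted at the origin on the work surface. World frame = base frame: x ahead of the robot, y to its left, z up, the work surface at z = 0. Lengths are in m, angles in rad, forces in N, time in s.
With the tool pointing down it reaches from about 0.25 to 0.775 m from the base axis. Payload 4 kg.
Tool frame: the origin (TCP) lies at the very end of the fingers, on their centre line; the grasp point (between the pads) lies 19 mm behind it (robot.hold_point_z is the distance from the TCP to the grasp point, in m); z points along the fingers, y is the line along which they close (so a half turn about z gives the same grasp; the last joint's range is limited). The gripper opens to 94 mm and grips with 3 to 60 N. Pads are 16 mm wide; open, the fingers measure 119 mm over their backs; the gripper's body (75 mm by 177 mm) begins 78 mm behind the grasp point.
Start: joints at [1.071, 0.087, 1.371, -0, 1.684, -0.103], TCP at [0.213, 0.507, 0.206] pointing down, gripper open.
Joint ranges: [-3.1, 3.1], [-0.76, 2.03], [0.27, 2.55], [-1.08, 4.22], [0.17, 2.65], [-2.57, 2.57]. Speed limits (rad/s): [2.79, 2.79, 3.14, 3.14, 3.14, 3.14].

### API

Orientations are given as [roll, pitch, yaw] about the fixed x, y, z axes, in that order (R = Rz(yaw) Ry(pitch) Rx(roll)).
In Python, from bench import robot gives the robot as it stands.
- The arm moves only by the tool carry_out, never from a script. Its argument "steps" is a list of rows, each a list of 3 entries, a list of its own where there are three numbers: the shift along the tool's x, y, z in m, then the turn about the tool's z in units of 10 degrees (1.0 is 10 degrees), then the closure, from -1 (fully open) to 1 (shut). In form: [[[tx, ty, tz], roll, jaw], ...]. A call has 1 to 10 rows; each row is the pose to reach, as a shift and turn from the pose commanded when the call began, along the tool's axes at that moment; what a row does not reach only later rows make up. A row lasts 1/8 s, in which the tool goes at most 62.5 mm and 10.7 degrees, less where a joint would pass 70% of its speed; a pose out of reach is approached as far as the arm can. A call with a gripper value outside its range is refused whole. The fingers move at their own pace and stop on an object; the grip force is fixed at half the most. Time passes only in rows, so rows that repeat a pose let the fingers close. It gives the time, the measured TCP pose, the force, the opening and the grip force at its end, in the units of the state.
- robot.get_obs(): the state, without advancing time (a new reading comes with each control period).
- robot.snapshot(name): name is "scene" or "side" or "wrist"; returns a dict with "image" (420x560x3 uint8, red, green, blue), "z_map" (420x560 float32, m along the optical axis (not along the pixel's ray), 0 where there is no reading), "mtx" (3x3 intrinsics, pixels), "D" ([k1, k2, p1, p2, k3] as OpenCV has them; the pictures are not rectified), "R" (3x3) and "t" (3): a world point X has camera coordinates R X + t. Camera axes: x right, y down, z forward; pixel columns grow to the right and rows downward; lengths in m; the calibration is good to about 2 mm. A picture is of the moment at which its call begins.
- robot.close_job(): hands the job in; it is judged then, once.
The state is a dict: "time": time; "joint_positions": joint angles; "qvel": joint speeds; "joint_torque": joint torques, N m; "tool_pos": TCP position; "ee_rot": TCP orientation; "wrist_force": force on the tool from outside, world axes, zero at the start; "wrist_torque": the same for the moment, N m; "width": finger opening in m; "finger_force": force on a finger pad.
Only numpy, scipy, OpenCV 4.12 (cv2) and the standard library are available. Lean on these libraries where they do the work, as an engineer would, in place of code of your own. Each camera call takes 0.05 s, during which the arm holds its last target. There are 200 camera calls.

### The job

The square wooden tool pot (a box with one open end) on the green cutting mat was set upside down over two leather heel offcuts. Tip it over on the mat and stand it up again on its base, mouth up and empty, still on the mat, without ever picking it up off the mat; then put both offcuts in the grey scrap bin. Do not disturb the shoe last, the tin or the jar.

Things in the scene. Friction and masses are not known exactly. Their poses are not given: they have to be found in the camera images.
- pot: square light-wood tool pot, dark band round its rim, 84 x 84 mm outside, 120 mm tall, walls 5 mm, weighted closed base 10 mm; about 0.4 kg, balance point 88 mm from the mouth. Origin: centre of the open mouth, in the rim plane; z points from mouth to closed base (up at the start: mouth-down); x, y square to its side walls
- pot_base (a point): centre of the outer face of the pot's closed base, 120 mm from the mouth along the pot's z; axes as the pot's
- pot_centre (a point): middle of the pot, 60 mm from the mouth on its axis; it rises to about 77 mm above the table when the pot is tipped over an edge resting on the mat
- offcut_a: stacked brown leather heel offcut, a firm block 30 mm (x) by 22 mm (y) by 20 mm (z), about 18 g; origin: centre of its underside; lies flat under the pot at the start, beside offcut_b
- offcut_b: the second offcut, same shape and size as offcut_a; origin: centre of its underside
- bin: grey open scrap bin, fixed to the table, 150 mm (x) by 130 mm (y) by 70 mm tall, walls 4 mm; origin: centre of its underside; z up
- mat: green rubbery cutting mat, fixed, grippy (friction about 0.9), 620 mm (x) by 920 mm (y), 3 mm thick, its top 3 mm above the table; origin: centre of its underside; the pot, offcuts, bin and other things all stand on it
- last: white plastic shoe last, about 220 mm long (toe towards its +x), 56 mm wide, 115 mm tall; origin: underside, at mid-length; must not be disturbed
- tin: flat round steel polish tin, 80 mm diameter, 28 mm tall; origin: centre of its underside; must not be disturbed
- jar: round brown glass jar with a black cap, 60 mm diameter, 85 mm tall; origin: centre of its underside; must not be disturbed
Things that resemble listed ones, but are neither listed nor needed, are in the scene too. What is meant by the pot is not pink or red, and is the larger of those in its own colour.

How it is judged:
On the way, in this order (a step that is already met when the one before it is completed fails the run):
1. the pot lies tipped over on its side (angle between pot's own z axis and vertical between 1.4 and 1.75 rad), for 0.1 s.
2. the pot stands on its base, mouth up (angle between pot's own z axis and vertical above 3.04 rad and height (world z) of pot_base below 0.012 m), for 0.2 s.
3. both offcuts are in the bin (x of offcut_a in the frame of bin between -0.071 and 0.071 m and y of offcut_a in the frame of bin between -0.061 and 0.061 m and z of offcut_a in the frame of bin between -0.002 and 0.055 m and x of offcut_b in the frame of bin between -0.071 and 0.071 m and y of offcut_b in the frame of bin between -0.061 and 0.061 m and z of offcut_b in the frame of bin between -0.002 and 0.055 m), for 0.2 s.
At the end, for the whole second after the job is handed in: The pot stands still on its base, mouth up (within 0.1 rad), its base's centre over the mat (at least 10 mm in from the edge) and within 12 mm of the table's height; both offcuts lie at rest inside the bin, below its rim (all of step 2 and all of step 3 and x of pot_base in the frame of mat between -0.3 and 0.3 m and y of pot_base in the frame of mat between -0.45 and 0.45 m and linear speed of each of pot, offcut_a, offcut_b below 0.02 m/s and angular speed of each of pot, offcut_a, offcut_b below 0.2 rad/s); the robot touches nothing.
It fails at once if the pot is picked up off the mat (its centre rises more than 100 mm above the table) (height (world z) of pot_centre above 0.1 m).
It fails at once if the last is shifted more than 30 mm or knocked over (distance of last from where it was at the start of the episode above 0.03 m or angle between last's own z axis and vertical above 0.5 rad).
It fails at once if the tin is shifted more than 30 mm or knocked over (distance of tin from where it was at the start of the episode above 0.03 m or angle between tin's own z axis and vertical above 0.5 rad).
It fails at once if the jar is shifted more than 30 mm or knocked over (distance of jar from where it was at the start of the episode above 0.03 m or angle between jar's own z axis and vertical above 0.5 rad).
It also fails if it takes over 67 s, if anything falls off the work surface, if the arm or the gripper's body presses on something with over 40 N, if the wrist force passes 120 N, or if a joint passes its speed limit or range.

## Working session

There is one attempt and no reset: what is moved stays moved. The work goes in short steps, Python scripts to look and compute and a tool call to move; the robot and the scene stay as the last step left them, time stands still between calls to the robot, and variables do not carry over. Pictures are saved under pics/ and viewed, at most 10 in all, crops included, and the job is handed in when it is done.

Besides the shell and the picture viewer there is one more tool, called after "Call:" as a command line: name --argument value ..., lists and objects as JSON in quotes. carry_out: Moves the arm, as the interface text tells. Its arguments: {"type":"object","properties":{"steps":{"type":"array","items":{"type":"array"}}},"required":["steps"]}

```bash
mkdir -p pics; ls
cat > h.py <<'E'
import numpy as np, cv2
from bench import robot
def snap(n):
    s=robot.snapshot(n); return s
def save(s,f): cv2.imwrite(f,s["image"][:,:,::-1])
def cloud(s):
    h,w=s["z_map"].shape
    u,v=np.meshgrid(np.arange(w),np.arange(h))
    p=cv2.undistortPoints(np.stack([u,v],-1).reshape(-1,1,2).astype(np.float64),s["mtx"],np.array(s["D"])).reshape(h,w,2)
    z=s["z_map"]; C=np.dstack([p[...,0]*z,p[...,1]*z,z])
    X=(C-np.array(s["t"]))@np.array(s["R"])
    X[z==0]=np.nan
    return X
E
python3 - <<'E'
from h import *
a=snap("scene");b=snap("side")
np.savez("s0.npz",X=cloud(a),I=a["image"]);np.savez("s1.npz",X=cloud(b),I=b["image"])
cv2.imwrite("pics/a.png",a["image"][:,:,::-1]);cv2.imwrite("pics/b.png",b["image"][:,:,::-1])
print(robot.get_obs())
E
```

```text
pics
{'time': 0.1, 'joint_positions': array([ 1.07092196e+00,  8.78788094e-02,  1.37207127e+00, -2.22974671e-05,
        1.68358696e+00, -1.03086482e-01]), 'qvel': array([-0.00049593, -0.00044175, -0.00266286,  0.00097575,  0.00070563,
        0.00033054]), 'joint_torque': array([ 1.67704933e-03, -3.41252410e+01, -3.03301799e+01,  7.20139313e-02,
        3.04991647e-02, -8.59193028e-05]), 'tool_pos': array([0.21232457, 0.5068425 , 0.20443862]), 'ee_rot': array([-3.13965631e+00, -1.78041910e-04,  2.74480210e+00]), 'wrist_force': array([-0.5771222 ,  0.36306692, -0.37420199]), 'wrist_torque': array([-0.04547457,  0.02271766, -0.02821434]), 'finger_force': 0.0, 'width': 0.09391657400256354}
```

View pics/a.png

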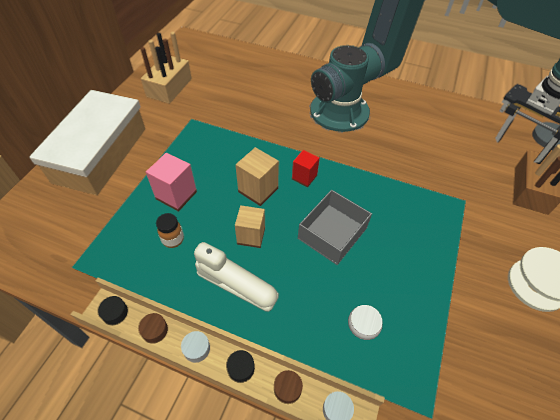

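View pics/b.png

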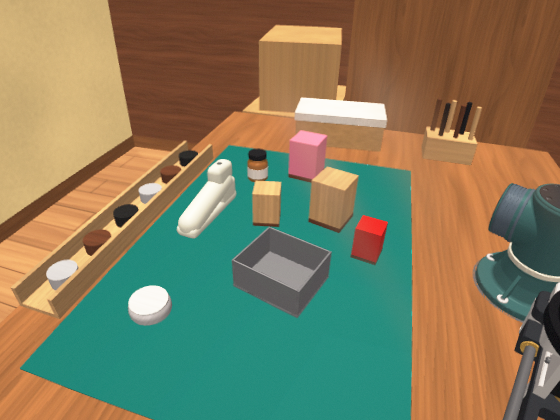

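Pictures: candidates for the pot in the scene view are pink (171,181), large light wood (257,176), small light wood (250,226) and red (306,168). By the description it is the large wood one at (257,176), which is at (334,197) in the side view. The bin is at (335,225), the last at (235,275), the jar at (170,230) and the tin at (366,321). Next I'll measure them and check a close crop.

Run:
```python
from h import *
S=np.load("s0.npz");X=S["X"];I=S["I"]
T=np.load("s1.npz");
cv2.imwrite("pics/c.png",cv2.resize(np.hstack([I[130:260,200:330],T["I"][140:270,250:380]])[:,:,::-1],None,fx=3,fy=3))
P=np.vstack([X.reshape(-1,3),T["X"].reshape(-1,3)]);P=P[np.isfinite(P).all(1)]
on=P[(P[:,2]>.012)&(P[:,2]<.2)&(P[:,0]>.1)&(P[:,0]<1)&(abs(P[:,1])<.6)]
g=np.zeros((500,600),np.uint8)   # 2mm grid... x rows, y cols
ix=((on[:,0])/.002).astype(int);iy=((on[:,1]+.6)/.002).astype(int)
g[ix.clip(0,499),iy.clip(0,599)]=255
g=cv2.morphologyEx(g,cv2.MORPH_CLOSE,np.ones((3,3)))
n,l,st,c=cv2.connectedComponentsWithStats(g)
lab=l[ix.clip(0,499),iy.clip(0,599)]
for k in range(1,n):
    Q=on[lab==k]
    if len(Q)<100: continue
    top=np.percentile(Q[:,2],98); t=Q[Q[:,2]>top-.006][:,:2]
    r=cv2.minAreaRect(t.astype(np.float32)*1000); R=cv2.minAreaRect(Q[:,:2].astype(np.float32)*1000)
    print(len(Q),"top",top.round(4),"toprect",np.round(r[0],1),np.round(r[1],1),round(r[2],1),"all",np.round(R[0],1),np.round(R[1],1),round(R[2],1))
f=lambda u,v:X[v,u].round(3)
print(f(257,155),f(250,212),f(300,300))
```

```text
1773 top 0.1848 toprect [ 133.3 -594.5] [11.  61.3] 89.5 all [ 151.6 -579.4] [ 41.2 103. ] 90.0
819 top 0.1978 toprect [107.1 -30.8] [13.1 37.5] 1.6 all [110.  -11.2] [77.8 20. ] 90.0
466 top 0.0848 toprect [150.5 592.5] [99.9 14.9] 0.1 all [151.6 592.5] [102.2  14.9] 0.1
1917 top 0.0874 toprect [341.1 -10. ] [62.3 60.8] 77.4 all [341.4  -9.3] [64.3 61.1] 77.4
6132 top 0.1246 toprect [ 492.6 -575.3] [312.7  60.2] 2.3 all [ 493.5 -567.8] [314.3  65.3] 0.2
4073 top 0.127 toprect [ 439.9 -120.4] [89.7 88.1] 73.8 all [ 440.5 -119.5] [91.6 89.3] 73.2
6222 top 0.0755 toprect [500.5 129.5] [135.1 152.2] 73.4 all [500.9 129.4] [135.4 153. ] 73.5
252 top 0.0783 toprect [450.1 593.6] [12.6 76.9] 89.7 all [450.1 593. ] [76.9 13.9] 0.0
3430 top 0.1273 toprect [ 551.2 -333.3] [90.1 87.3] 80.5 all [ 552.3 -332.2] [92.6 88.9] 81.8
2204 top 0.0985 toprect [595.2 -73.2] [67.5 68.1] 13.5 all [594.8 -72.3] [68. 70.] 13.5
1292 top 0.0921 toprect [ 685.5 -264.1] [52.7 53.8] 6.1 all [ 685.5 -262.1] [58.6 59.9] 10.0
2247 top 0.0354 toprect [716.2 275.7] [74.2 71.5] 66.2 all [716.2 275.9] [76.8 80.9] 18.9
4920 top 0.1211 toprect [ 735.8 -112. ] [70.4 37.7] 81.7 all [742.8 -41.5] [217.   57.3] 83.7
20531 top 0.0535 toprect [920.7  -1.1] [105.3 703.3] 0.0 all [ 9.204e+02 -8.000e-01] [105.9 703.8] 0.0
[ 0.415 -0.132  0.126] [ 0.581 -0.079  0.096] [0.719 0.114 0.008]
```

View pics/c.png

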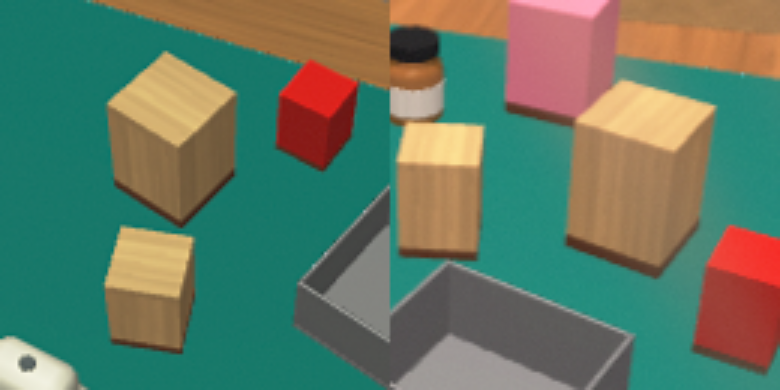

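The crop confirms the large light-wood pot, dark rim down, next to its smaller twin. Measured: centre (0.440, -0.120), yaw 73.5°, top about 0.125 m against 0.123 m expected, side about 88 mm against 84 mm expected. The bin is at (0.501, 0.129), with its rim at about 0.073 m. I'll tip the pot along d = (-0.284, -0.959), where the mat is free: it ends at about (0.38, -0.32), clear of pink, red and jar.

```bash
cat > go.py <<'E'
import sys,numpy as np
from bench import robot
def go(x,y,z,yawdeg,verbose=True):
    o=robot.get_obs(); p=np.array(o["tool_pos"]); yaw=o["ee_rot"][2]
    d=np.array([x,y,z])-p; c,s=np.cos(yaw),np.sin(yaw)
    t=[c*d[0]+s*d[1], s*d[0]-c*d[1], -d[2]]
    w=(np.degrees(yaw)-yawdeg+180)%360-180
    print("t",np.round(o["time"],2),"pos",p.round(4),"yaw",np.degrees(yaw).round(1),"shift",np.round(t,4),"turn10",round(w/10,3))
if __name__=="__main__":
    a=list(map(float,sys.argv[1:])); go(*a)
E
python3 - <<'E'
import numpy as np
from go import go
c=np.array([.440,-.120]);d=np.array([-.284,-.959])
a=c-.07*d;print(a);go(*a,.2,73.5)
S=np.load("s0.npz");X=S["X"];I=S["I"].astype(int)
m=(I[...,1]>I[...,0]+50)&(abs(X[...,2])<.015)
Q=X[m];print("mat",np.nanpercentile(Q,[.2,99.8],axis=0))
E
```

```text
[ 0.45988 -0.05287]
t 0.1 pos [0.2123 0.5068 0.2044] yaw 157.3 shift [-0.4446 -0.4206  0.0044] turn10 8.377
mat [[ 2.42217594e-01 -4.57640508e-01  2.10186874e-04]
 [ 8.55050834e-01  4.55786914e-01  9.97754477e-03]]
```

Call:
carry_out --steps '[[[-0.445,-0.421,0.004],8.38,0.3],[[-0.445,-0.421,0.004],8.38,0.3],[[-0.445,-0.421,0.004],8.38,0.3],[[-0.445,-0.421,0.004],8.38,0.3],[[-0.445,-0.421,0.004],8.38,0.3],[[-0.445,-0.421,0.004],8.38,0.3],[[-0.445,-0.421,0.004],8.38,0.3],[[-0.445,-0.421,0.004],8.38,0.3],[[-0.445,-0.421,0.004],8.38,0.3],[[-0.445,-0.421,0.004],8.38,0.3]]'

```text
time: 1.35
tool_pos: [0.4605, -0.0553, 0.2009]
ee_rot: [-3.141, -0.0, 1.281]
wrist_force: [0.5, -0.9, -0.1]
width: 0.033
finger_force: 0.0
```

```bash
python3 go.py .45988 -.05287 .105 73.5
```

```text
t 1.35 pos [ 0.4605 -0.0553  0.2009] yaw 73.4 shift [ 0.0022 -0.0013  0.0959] turn10 -0.013
```

Call:
carry_out --steps '[[[0.002,-0.001,0.06],0,0.3],[[0.002,-0.001,0.096],0,0.3],[[0.002,-0.001,0.096],0,0.3],[[-0.01,-0.001,0.096],0,0.3],[[-0.016,-0.001,0.096],0,0.3],[[-0.022,-0.001,0.096],0,0.3],[[-0.028,-0.001,0.096],0,0.3],[[-0.034,-0.001,0.096],0,0.3],[[-0.04,-0.001,0.096],0,0.3],[[-0.046,-0.001,0.096],0,0.3]]'

```text
time: 2.6
tool_pos: [0.446, -0.0974, 0.1055]
ee_rot: [-3.142, 0.0, 1.282]
wrist_force: [0.2, 2.4, 3.3]
width: 0.033
finger_force: 1.6
```

Run:
```python
from h import *
s=snap("side");cv2.imwrite("pics/d.png",s["image"][100:320,180:440,::-1])
```

```text
(no output)
```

View pics/d.png

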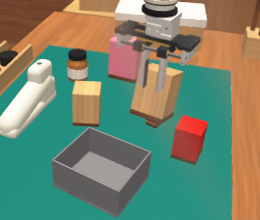

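The pot, at crop (155,90), is tipping cleanly about its far edge. I'll carry on past the balance point.

Call:
carry_out --steps '[[[-0.006,0,0],0,0.3],[[-0.012,0,0],0,0.3],[[-0.018,0,0],0,0.3],[[-0.024,0,0],0,0.3],[[-0.029,0,0],0,0.3],[[-0.029,0,0],0,0.3],[[-0.029,0,-0.02],0,0.3],[[-0.015,0,-0.06],0,0.3],[[0.01,0,-0.1],0,0.3],[[0.01,0,-0.1],0,0.3]]'

```text
time: 3.9
tool_pos: [0.4513, -0.0867, 0.2095]
ee_rot: [3.134, -0.0, 1.285]
wrist_force: [-0.2, 0.5, -0.6]
width: 0.0331
finger_force: 0.0
```

```bash
cat > look.py <<'E'
from h import *
import sys
def look(tag):
    A=[]
    for n in ("scene","side"):
        s=snap(n);X=cloud(s);I=s["image"];H=cv2.cvtColor(I,cv2.COLOR_RGB2HSV)
        A.append((X,I,H)); save(s,f"pics/{tag}_{n}.png")
    wr=snap("wrist"); save(wr,f"pics/{tag}_wrist.png"); np.savez(tag+"_w.npz",X=cloud(wr),I=wr["image"])
    P=np.vstack([X.reshape(-1,3) for X,_,_ in A]);P=P[np.isfinite(P).all(1)]
    on=P[(P[:,2]>.015)&(P[:,2]<.14)&(P[:,0]>.25)&(P[:,0]<.62)&(P[:,1]>-.45)&(P[:,1]<.03)]
    ix=((on[:,0])/.003).astype(int);iy=((on[:,1]+.6)/.003).astype(int)
    g=np.zeros((400,400),np.uint8);g[ix,iy]=255
    n,l,st,c=cv2.connectedComponentsWithStats(g)
    lab=l[ix,iy]
    for k in range(1,n):
        Q=on[lab==k]
        if len(Q)<25: continue
        top=np.percentile(Q[:,2],97); t=Q[Q[:,2]>top-.005][:,:2]
        f=lambda r:(np.round(r[0],1),np.round(r[1],1),round(r[2],1))
        print(len(Q),"top",top.round(4),*f(cv2.minAreaRect(t.astype(np.float32)*1000)),"all",*f(cv2.minAreaRect(Q[:,:2].astype(np.float32)*1000)))
if __name__=="__main__": look(sys.argv[1])
E
python3 look.py e; python3 -c "
import cv2,numpy as np
a=cv2.imread('pics/e_scene.png')[80:340,120:480];b=cv2.imread('pics/e_wrist.png')
cv2.imwrite('pics/e.png',np.hstack([cv2.resize(a,(415,300)),cv2.resize(b,(385,300))]))"
```

```text
1870 top 0.0869 [340.5 -10. ] [62.5 61.5] 78.7 all [340.5  -9.8] [62.9 61.7] 78.5
2835 top 0.0915 [ 413.9 -216.9] [125.4  88.7] 73.7 all [ 413.9 -216.4] [126.6  88.9] 73.7
165 top 0.0272 [ 434.4 -137.3] [23.3 32.2] 72.3 all [ 434.6 -136.7] [24.5 32.2] 72.3
175 top 0.0274 [431.6 -99.1] [24.  32.6] 73.0 all [431.9 -98.2] [24.9 32.8] 77.4
3299 top 0.1271 [ 551.3 -332.5] [90.7 85.9] 81.5 all [ 550.9 -332.6] [92.6 88.4] 80.4
1679 top 0.0979 [593.8 -73.1] [65.1 67.6] 11.5 all [594.3 -72.6] [67.6 67.7] 13.4
```

View pics/e.png

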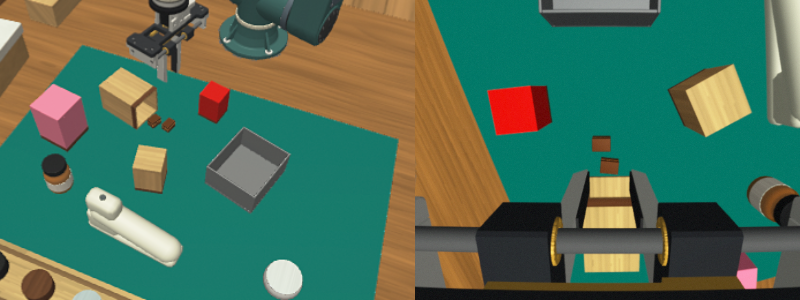

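The pot lies on its side with its centre at (0.414, -0.217), yaw 73.7° and top 0.087 m as expected. Its mouth faces the offcuts, which sit at (0.434, -0.137) and (0.432, -0.099) with tops near 0.025 m. Next I'll push the upper rim from the mouth side, rising along its arc.

```bash
python3 go.py .4378 -.1351 .068 73.7
```

```text
t 4.05 pos [ 0.4485 -0.0872  0.2042] yaw 73.5 shift [-0.049   0.0034  0.1362] turn10 -0.023
```

Call:
carry_out --steps '[[[-0.049,0.003,0.05],0,0.3],[[-0.049,0.003,0.1],0,0.3],[[-0.049,0.003,0.136],0,0.3],[[-0.049,0.003,0.136],0,0.3],[[-0.057,0.003,0.136],0,0.3],[[-0.063,0.003,0.136],0,0.3],[[-0.069,0.003,0.133],0,0.3],[[-0.075,0.003,0.127],0,0.3],[[-0.081,0.003,0.121],0,0.3],[[-0.087,0.003,0.116],0,0.3]]'

```text
time: 5.3
tool_pos: [0.4292, -0.1706, 0.0921]
ee_rot: [3.137, -0.004, 1.283]
wrist_force: [3.0, 7.9, 7.3]
width: 0.0329
finger_force: 4.1
```

Run:
```python
from h import *
s=snap("side");a=s["image"][100:320,180:440,::-1];t=snap("scene")["image"][80:300,120:380,::-1]
cv2.imwrite("pics/f.png",cv2.resize(np.hstack([a,t]),None,fx=1.5,fy=1.5))
```

```text
(no output)
```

View pics/f.png

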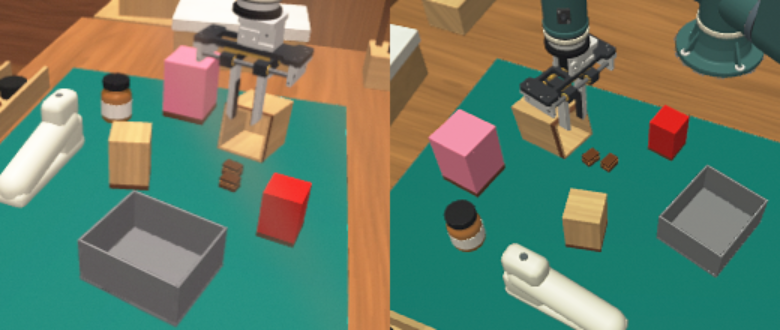

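The pot's mouth is lifting and the pot is pivoting on its far base edge. The fingers press on the upper rim, and nothing else has moved. I'll continue along the arc.

Call:
carry_out --steps '[[[0,0,-0.003],0,0.3],[[-0.006,0,-0.009],0,0.3],[[-0.012,0,-0.014],0,0.3],[[-0.018,0,-0.018],0,0.3],[[-0.024,0,-0.022],0,0.3],[[-0.03,0,-0.026],0,0.3],[[-0.036,0,-0.029],0,0.3],[[-0.04,0,-0.031],0,0.3]]'

```text
time: 6.4
tool_pos: [0.4155, -0.2103, 0.1205]
ee_rot: [-3.141, 0.0, 1.282]
wrist_force: [0.4, 0.1, 0.3]
width: 0.0327
finger_force: 0.1
```

Run:
```python
from h import *
s=snap("side");a=s["image"][100:320,180:440,::-1];t=snap("scene")["image"][80:300,120:380,::-1]
cv2.imwrite("pics/g.png",cv2.resize(np.hstack([a,t]),None,fx=1.5,fy=1.5))
print(robot.get_obs()["wrist_force"])
```

```text
[0.30992289 0.08687681 0.03175982]
```

View pics/g.png

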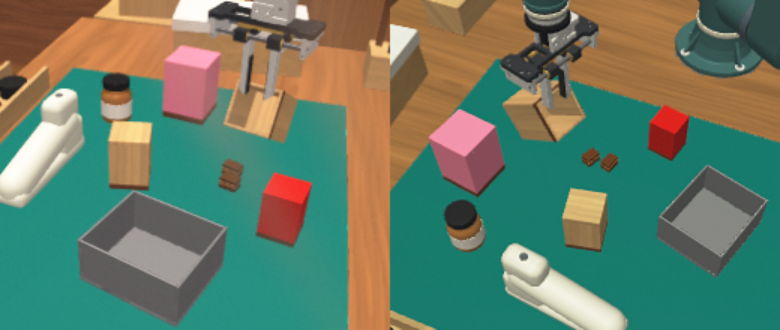

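The pot is tilted about 37°, close to balance, with almost no force on the tool. A little more push will do it, then I'll lift clear.

Call:
carry_out --steps '[[[-0.006,0,-0.002],0,0.3],[[-0.012,0,-0.004],0,0.3],[[-0.018,0,-0.006],0,0.3],[[-0.022,0,-0.01],0,0.3],[[-0.022,0,-0.02],0,0.3],[[-0.022,0,-0.04],0,0.3],[[-0.02,0,-0.08],0,0.3],[[-0.02,0,-0.1],0,0.3]]'

```text
time: 7.5
tool_pos: [0.4109, -0.2293, 0.2237]
ee_rot: [3.138, 0.001, 1.283]
wrist_force: [-0.0, -1.7, -0.0]
width: 0.0329
finger_force: 0.0
```

```bash
python3 look.py k; python3 go.py .432 -.0985 .15 73.5;  python3 -c "
import cv2,numpy as np
a=cv2.imread('pics/k_scene.png')[80:340,120:480];b=cv2.imread('pics/k_side.png')[80:340,120:480]
cv2.imwrite('pics/k.png',np.hstack([a,b]))"
```

```text
1868 top 0.0867 [341.6 -10.1] [61.3 62.2] 78.6 all [341.8 -10. ] [63.4 62.1] 79.4
3302 top 0.1255 [ 383.9 -318.5] [91.4 89.8] 73.7 all [ 383.7 -317. ] [95.7 90.7] 72.7
161 top 0.0274 [ 434.4 -137.6] [24.8 30.1] 62.2 all [ 434.3 -137.5] [25.3 31.3] 65.8
176 top 0.0272 [432.3 -98.3] [24.4 31.1] 74.1 all [432.4 -97.9] [25.3 31.1] 74.1
3390 top 0.1271 [ 550.8 -334.6] [91. 87.] 81.8 all [ 551.2 -333.5] [93.3 87.7] 81.7
1694 top 0.098 [593.2 -73.1] [66.  68.3] 11.1 all [593.8 -72.5] [67.3 68.6] 12.5
t 7.65 pos [ 0.4108 -0.2293  0.2221] yaw 73.5 shift [ 0.1314 -0.0169  0.0721] turn10 -0.002
```

View pics/k.png

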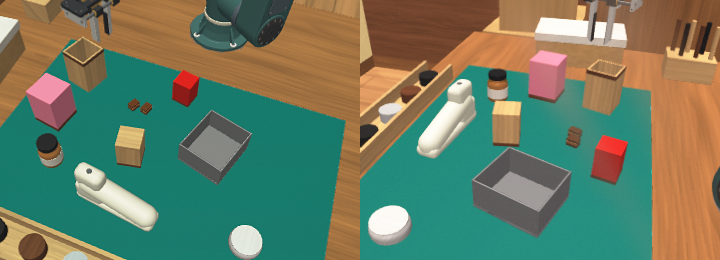

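The pot stands on its base, mouth up, at (0.384, -0.317). The offcuts have not moved, so I'll pick the one at (0.432, -0.098) across its 30 mm side.

Call:
carry_out --steps '[[[0.05,-0.007,0.0],0,-0.28],[[0.1,-0.014,0.05],0,-0.28],[[0.131,-0.017,0.1],0,-0.28],[[0.131,-0.017,0.155],0,-0.28],[[0.131,-0.017,0.195],0,-0.28],[[0.131,-0.017,0.215],0,-0.28],[[0.131,-0.017,0.215],0,-0.28],[[0.131,-0.017,0.215],0,1],[[0.131,-0.017,0.215],0,1],[[0.131,-0.017,0.215],0,1]]'

```text
time: 8.9
tool_pos: [0.431, -0.0985, 0.0053]
ee_rot: [-3.141, -0.0, 1.282]
wrist_force: [0.2, 0.6, 0.1]
width: 0.0334
finger_force: 0.0
```

```bash
python3 go.py .501 .129 .075 73.5
```

```text
t 8.9 pos [ 0.431  -0.0985  0.0053] yaw 73.5 shift [ 0.238   0.0024 -0.0697] turn10 -0.004
```

Call:
carry_out --steps '[[[0,0,0],0,1],[[0,0,0],0,1],[[0,0,0],0,1],[[0,0,-0.06],0,1],[[0,0,-0.12],0,1],[[0.06,0,-0.13],0,1],[[0.12,0.001,-0.13],0,1],[[0.18,0.002,-0.13],0,1],[[0.238,0.002,-0.13],0,1],[[0.238,0.002,-0.13],0,1]]'

```text
time: 10.15
tool_pos: [0.5009, 0.1324, 0.1351]
ee_rot: [-3.141, -0.001, 1.288]
wrist_force: [0.7, -0.3, -0.5]
width: 0.0298
finger_force: 30.0
```

Call:
carry_out --steps '[[[0.02,0,0.05],0,1],[[0.02,0,0.1],0,1],[[0.02,0,0.118],0,1],[[0.02,0,0.118],0,1],[[0.02,0,0.118],0,0.1],[[0.02,0,0.118],0,0.1],[[0.02,0,0.118],0,0.1],[[0.02,0,0.06],0,0.0],[[0.02,0,0],0,0.0],[[0.0,0,-0.01],0,-0.28]]'

```text
time: 11.4
tool_pos: [0.504, 0.13, 0.1519]
ee_rot: [3.131, -0.005, 1.284]
wrist_force: [-0.5, -0.1, -0.2]
width: 0.0541
finger_force: 0.0
```

```bash
python3 go.py .4344 -.1375 .006 72.5
```

```text
t 11.4 pos [0.504  0.13   0.1519] yaw 73.6 shift [-0.2762  0.0088  0.1459] turn10 0.108
```

Call:
carry_out --steps '[[[-0.06,0.002,0],0,-0.28],[[-0.12,0.004,0.0],0.1,-0.28],[[-0.18,0.006,0.02],0.1,-0.28],[[-0.24,0.009,0.06],0.1,-0.28],[[-0.276,0.009,0.08],0.1,-0.28],[[-0.276,0.009,0.08],0.1,-0.28],[[-0.276,0.009,0.08],0.1,-0.28]]'

```text
time: 12.28
tool_pos: [0.4307, -0.1379, 0.0654]
ee_rot: [-3.141, -0.001, 1.264]
wrist_force: [0.5, 1.3, -0.1]
width: 0.0601
finger_force: 0.0
```

```bash
python3 go.py .4344 -.1375 .006 72.5
```

```text
t 12.28 pos [ 0.4307 -0.1379  0.0654] yaw 72.4 shift [0.0015 0.0034 0.0594] turn10 -0.007
```

Call:
carry_out --steps '[[[0.001,0.003,0.03],0,-0.28],[[0.001,0.003,0.059],0,-0.28],[[0.001,0.003,0.059],0,-0.28],[[0.001,0.003,0.059],0,1],[[0.001,0.003,0.059],0,1],[[0.001,0.003,0.059],0,1],[[0.001,0.003,0.059],0,1],[[0.001,0.003,0.059],0,1],[[0.001,0.003,0.0],0,1],[[0.001,0.003,-0.06],0,1]]'

```text
time: 13.52
tool_pos: [0.433, -0.1377, 0.1256]
ee_rot: [-3.139, -0.0, 1.265]
wrist_force: [0.5, -0.2, 0.0]
width: 0.0301
finger_force: 29.4
```

```bash
python3 go.py .495 .11 .135 73.5
```

```text
t 13.52 pos [ 0.433  -0.1377  0.1256] yaw 72.5 shift [ 0.2549 -0.0155 -0.0094] turn10 -0.105
```

Call:
carry_out --steps '[[[0.06,-0.004,-0.015],-0.1,1],[[0.12,-0.008,-0.015],-0.1,1],[[0.18,-0.012,-0.015],-0.1,1],[[0.235,-0.015,-0.015],-0.1,1],[[0.255,-0.015,-0.015],-0.1,1],[[0.255,-0.015,-0.015],-0.1,1],[[0.255,-0.015,0.045],-0.1,1],[[0.255,-0.015,0.085],-0.1,1],[[0.255,-0.015,0.095],-0.1,1],[[0.255,-0.015,0.095],-0.1,1]]'

```text
time: 14.78
tool_pos: [0.4967, 0.1084, 0.0308]
ee_rot: [-3.142, 0.0, 1.28]
wrist_force: [0.5, 0.4, -0.3]
width: 0.0302
finger_force: 29.4
```

Call:
carry_out --steps '[[[0,0,0],0,0.1],[[0,0,0],0,0.1],[[0,0,0],0,0.1],[[0,0,0],0,0.1],[[0,0,-0.06],0,0.1],[[0,0,-0.12],0,0.1],[[0,0,-0.17],0,0.1],[[0,0,-0.17],0,0.1],[[0,0,-0.17],0,0.1]]'

```text
time: 15.9
tool_pos: [0.4961, 0.1096, 0.1997]
ee_rot: [-3.141, 0.0, 1.282]
wrist_force: [-0.3, 0.1, -0.5]
width: 0.0421
finger_force: 0.0
```

```bash
python3 look.py m
python3 - <<'E'
from h import *
for n in ("scene","side"):
    s=snap(n);X=cloud(s);H=cv2.cvtColor(s["image"],cv2.COLOR_RGB2HSV)
    m=(H[...,1]>90)&(H[...,0]<20)&(abs(X[...,0]-.5)<.07)&(abs(X[...,1]-.13)<.07)&(X[...,2]<.06)
    k,l,st,c=cv2.connectedComponentsWithStats(m.astype(np.uint8))
    print(n,[(st[i,4],np.nanmean(X[l==i],0).round(3),np.nanmax(X[l==i][:,2]).round(3)) for i in range(1,k) if st[i,4]>15])
a=cv2.imread('pics/m_scene.png')[80:340,120:480];b=cv2.imread('pics/m_side.png')[80:340,120:480]
cv2.imwrite('pics/m.png',np.hstack([a,b]))
E
```

```text
1669 top 0.0867 [341.3  -9.4] [61.9 59.9] 78.8 all [341.3  -9.1] [62.7 62.5] 78.6
3305 top 0.1257 [ 383.7 -319.2] [91.2 88.7] 74.5 all [ 384.4 -318.5] [93.7 89.7] 73.7
2405 top 0.1273 [ 550.4 -333.5] [87.5 87.1] 82.2 all [ 551.4 -331.6] [92.4 88.3] 80.8
1576 top 0.0982 [594.  -72.5] [65.1 68. ] 12.3 all [594.4 -72. ] [66.2 68.9] 12.3
scene [(np.int32(107), array([0.502, 0.109, 0.026]), np.float64(0.034)), (np.int32(106), array([0.51 , 0.147, 0.026]), np.float64(0.032))]
side [(np.int32(269), array([0.501, 0.123, 0.025]), np.float64(0.03))]
```

View pics/m.png

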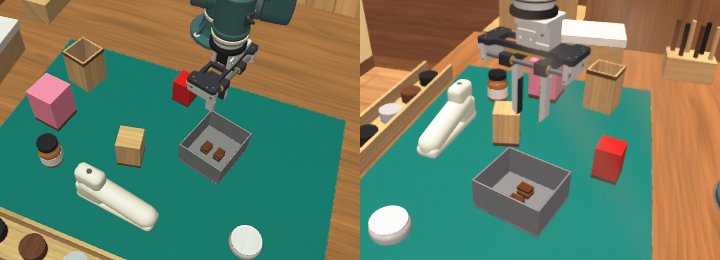

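Both offcuts lie flat in the bin, at (207,147) and (219,155) in the left half. The pot is upright and empty, and the last, tin and jar look undisturbed. I'll hand in.

```bash
python3 -c "
from bench import robot
print(robot.close_job())"
```

```text
the job is handed in; nothing more can be done
None
```

I tipped the pot over and stood it back on its base on the mat, mouth up and empty, without lifting it, then put both offcuts in the bin; the last, tin and jar looked undisturbed in the final pictures, and the job is handed in (about 16 s used; no verdict was returned).

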